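# Dose one tablet from the pump dispenser into the dish

## Robot

A 6-joint arm with a two-finger parallel gripper is mounted at the origin on a cart in front of the work surface, level with it; the furniture and walls round the work are solid. World frame = base frame: x ahead of the robot, y to its left, z up, the work surface at z = 0. Lengths are in m, angles in rad, forces in N, time in s.
With the tool pointing down it reaches from about 0.375 to 0.9 m from the base axis. Payload 3.1 kg.
Tool frame: the origin (TCP) lies between the finger pads; the fingertips stand 14 mm ahead of it and the grasp point (between the pads) lies 5 mm behind it (robot.finger_overhang is the distance from the TCP to the fingertips, in m); z points along the fingers, y is the line along which they close (so a half turn about z gives the same grasp; the last joint's range is limited). The gripper opens to 87 mm and grips with 3 to 60 N. Pads are 19 mm wide; open, the fingers measure 117 mm over their backs; the gripper's body (75 mm by 190 mm) begins 51 mm behind the grasp point.
Start: joints at [-0.178, 0.527, 1.433, -0, 1.181, -0.178], TCP at [0.625, 0, 0.237] pointing down, gripper open.
Joint ranges: [-3.08, 3.08], [-0.75, 2.2], [0.22, 2.44], [-1.43, 4.57], [0, 2.65], [-2.85, 2.85]. Speed limits (rad/s): [2.79, 2.79, 3.14, 3.14, 3.14, 3.14].

## Interface

Orientations are given as a unit quaternion [x, y, z, w].
In Python, from rig import monitor, cams, workorder, robot gives the robot as it stands.
- The arm moves only by the tool send_rows, never from a script. Its argument "moves" is one flat list of numbers, 7 for each row, row after row: the opening, from 0 (shut) to 1 (fully open), then the shift along the world's x, y, z in cm, then the turn, a rotation vector about the world's x, y, z in rad. A call has 1 to 5 rows; each row is the pose to reach, as a shift and turn from the pose commanded when the call began; what a row does not reach only later rows make up. A row lasts 1/12 s, in which the tool goes at most 41.7 mm and 7.16 degrees, less where a joint would pass 70% of its speed; a pose out of reach is approached as far as the arm can. A call with a gripper value outside its range is refused whole. The fingers move at their own pace and stop on an object; "grip_force" is the grip in N (left out, the last holds). Time passes only in rows, so rows that repeat a pose let the fingers close. It gives the time, the measured TCP pose, the force, the opening and the grip force at its end, in the units of the state.
- monitor.get_obs(): the state, without advancing time (a new reading comes with each control period).
- cams.camera(name): name is "scene" or "side" or "wrist"; returns a dict with "pixels" (420x560x3 uint8, blue, green, red), "range_z" (420x560 float32, m along the optical axis (not along the pixel's ray), 0 where there is no reading), "fovy" (degrees; the focal length in pixels is half the picture's height over the tangent of half this angle, whatever the lens; pixels are square), "cx", "cy" (the principal point, pixels), "dist_coeffs" ([k1, k2, p1, p2, k3] as OpenCV has them; the pictures are not rectified), "rvec" (rotation vector, rad) and "tvec" (3), from world to camera coordinates, as OpenCV has them; the wrist camera has in their place "hand_eye" (4x4, takes a point from camera to tool coordinates, whose origin is the TCP and whose axes are the flange's). Camera axes: x right, y down, z forward; pixel columns grow to the right and rows downward; lengths in m; the calibration is good to about 2 mm. A picture is of the moment at which its call begins: read the wrist's pose just before it.
- workorder.hand_in(): hands the job in; it is judged then, once.
The state is a dict: "time": time; "q": joint angles; "joint_velocities": joint speeds; "joint_torque": joint torques, N m; "position": TCP position; "tool_rot": TCP orientation; "ft_force": force on the tool from outside, world axes, zero at the start; "moment": the same for the moment, N m; "grip_width": finger opening in m; "grip_force": force on a finger pad.
Only numpy, scipy, OpenCV 4.12 (cv2) and the standard library are available. Lean on these libraries where they do the work, as an engineer would, in place of code of your own. Each camera call takes 0.05 s, during which the arm holds its last target. There are 200 camera calls.

## Task

Stand the little blue dish on the round mark under the lip of the tablet dispenser and let go of it. Then press the orange plunger down until it is firmly against its stop, without forcing it, hold it there for a moment and let it spring back up, so that one tablet drops into the dish and the other two stay in the channel. Do not touch the tablets with the gripper, and leave the other kitchen things where they stand.

Things in the scene. Friction and masses are not known exactly. Their poses are not given: they have to be found in the camera images.
- dish_center (a point): centre (half-way up) of the loose small blue round dish, 62 mm outside diameter at the rim and narrower at the foot, 36 mm high, open at the top, walls 3 mm, 0.12 kg; it stands upright on the worktop
- dish_mark (a point): centre, at worktop height, of the dark round mark (66 mm) where the dish is to stand. Its +x axis points level along the channel to the dispenser. The channel's lip (37 mm wide, underside 44 mm up, tablets' tops 60 mm up) ends 18 mm beyond this point in +x and overhangs the dish's edge, so the dish goes in level from the -x side; clear below for 30 mm past the lip
- dispenser: fixed white pump dispenser: grey channel 37 mm wide, 95 mm long with a row of tablets, behind it a white housing 66 mm wide, 86 mm high. Origin at worktop height, 103 mm from the mark's centre along +x; +x points from the lip to the housing, z up. Pressing the plunger pushes the row of tablets 1.85 times as far towards the lip
- plunger_top (a point): centre of the flat top of the orange round plunger head (42 mm across), about 134 mm above the worktop when up; on the housing, 151 mm from the mark's centre along +x of the dispenser. It goes straight down
- plunger (a joint): how far the plunger is pressed, m: 0 up. Its spring takes 2 N at first, at most 7 N at the end. The stop lies 13 to 25 mm down (set inside the housing, different each time, not visible): it is felt as the force climbs steeply above the spring's. Firmly against the stop means 12 to 22 N, held for half a second or more; above 28 N it breaks
- tablet_1_center (a point): centre of the front tablet, the one to be dosed: a white round tablet with a blue top, 28 mm across, 10 mm thick, 15 g, loose in the channel 18 mm behind the lip
- tablet_2_center (a point): centre of the second tablet of the row, the same; stays in the channel
- tablet_3_center (a point): centre of the third tablet of the row, the same; stays in the channel
- tin: bystander, food tin 75 mm across, 58 mm high; origin at the centre of its foot
- red_jar: bystander, clear spice jar with red cap, 45 mm across, 108 mm high; origin at the centre of its foot
- mustard: bystander, yellow-brown seasoning bottle with white cap, 41 mm across, 118 mm high; origin at the centre of its foot

How it is judged:
On the way, in this order (a step that is already met when the one before it is completed fails the run):
1. the dish stands upright on the mark, let go, while the front tablet is still in the channel (x of dish_center in the frame of dish_mark between -0.01 and 0.01 m and y of dish_center in the frame of dish_mark between -0.01 and 0.01 m and height (world z) of dish_center below 0.022 m and angle between dish_center's own z axis and vertical below 0.1 rad and contact force between each of the arm, the fingers and dish below 0.1 N and height (world z) of tablet_1_center above 0.05 m), for 0.2 s.
2. the plunger is pressed and held firmly against its stop, with more force than the spring alone takes (value of joint plunger above 0.0125 m and contact force between any of the fingers, the arm and plunger above 11 N), for 0.3 s.
At the end, for the whole second after the job is handed in: The front tablet lies in the dish, the dish stands upright (within 0.1 rad) on the worktop within 18 mm of the mark's centre, at rest; the other two tablets are still in the channel, and the plunger is back up (within 2 mm) (horizontal distance between tablet_1_center and dish_center below 0.022 m and height (world z) of tablet_1_center below 0.03 m and contact force between tablet_1 and dish above 0.02 N and angle between dish_center's own z axis and vertical below 0.1 rad and height (world z) of dish_center below 0.022 m and horizontal distance between dish_center and dish_mark below 0.018 m and linear speed of dish below 0.02 m/s and z of each of tablet_2_center, tablet_3_center in the frame of dispenser above 0.05 m and value of joint plunger below 0.002 m); the robot touches nothing.
It fails at once if the plunger is forced: more than 28 N on it (contact force between any of the fingers, the arm and plunger above 28 N).
It fails at once if a tablet is touched by the gripper (contact force between the fingers and tablet_1 above 0.3 N or contact force between the fingers and tablet_2 above 0.3 N or contact force between the fingers and tablet_3 above 0.3 N).
It fails at once if a bystander is moved more than 20 mm (distance of any of tin, red_jar, mustard from where it was at the start of the episode above 0.02 m).
It also fails if it takes over 64 s, if anything falls off the work surface, if the arm or the gripper's body presses on something with over 40 N, if the wrist force passes 120 N, or if a joint passes its speed limit or range.

## Working session

There is one attempt and no reset: what is moved stays moved. The work goes in short steps, Python scripts to look and compute and a tool call to move; the robot and the scene stay as the last step left them, time stands still between calls to the robot, and variables do not carry over. Pictures are saved under pics/ and viewed, at most 10 in all, crops included, and the job is handed in when it is done.

Besides the shell and the picture viewer there is one more tool, called after ">>>" as a command line: name --argument value ..., lists and objects as JSON in quotes. send_rows: Moves the arm, as the interface text tells. Its arguments: {"type":"object","properties":{"moves":{"type":"array","items":{"type":"number"}},"grip_force":{"type":"number"}},"required":["moves"]}

```bash
mkdir -p pics; cat > h.py <<'E'
import numpy as np, cv2
from scipy.spatial.transform import Rotation as R
from rig import monitor, cams, workorder, robot
def shot(n):
    o=monitor.get_obs(); c=cams.camera(n)
    h,w=c["pixels"].shape[:2]; f=h/2/np.tan(np.radians(c["fovy"])/2)
    K=np.array([[f,0,c["cx"]],[0,f,c["cy"]],[0,0,1]])
    d=np.array(c["dist_coeffs"],float)
    if n=="wrist":
        T=np.eye(4);T[:3,:3]=R.from_quat(o["tool_rot"]).as_matrix();T[:3,3]=o["position"]
        M=T@np.array(c["hand_eye"])
    else:
        Rm=cv2.Rodrigues(np.array(c["rvec"],float))[0];M=np.eye(4);M[:3,:3]=Rm.T;M[:3,3]=-Rm.T@np.array(c["tvec"],float).ravel()
    u,v=np.meshgrid(np.arange(w),np.arange(h))
    p=cv2.undistortPoints(np.stack([u,v],-1).reshape(-1,1,2).astype(float),K,d).reshape(h,w,2)
    z=c["range_z"]; P=np.dstack([p*z[...,None],z])
    W=P@M[:3,:3].T+M[:3,3]; W[z==0]=np.nan
    return c["pixels"],W
E
python3 - <<'E'
from h import *
o=monitor.get_obs();print(o)
for n in("scene","side","wrist"):
    p,W=shot(n);cv2.imwrite(f"pics/{n}0.png",p);np.savez(f"/tmp/{n}0.npz",p=p,W=W)
E
```

```text
{'time': 0.0, 'q': array([-1.78505061e-01,  5.28463114e-01,  1.43391566e+00,  6.37040194e-07,
        1.18138460e+00, -1.78491944e-01]), 'joint_velocities': array([-0.00012369,  0.00029575, -0.0018185 ,  0.00130486, -0.00202156,
        0.0009279 ]), 'joint_torque': array([-5.45745443e-04, -4.40045428e+01, -1.76593530e+01,  6.32597599e-02,
        5.83207863e-02, -1.53719384e-04]), 'position': array([6.24292417e-01, 1.54141293e-04, 2.35569227e-01]), 'tool_rot': array([ 7.07111088e-01,  7.07101641e-01, -6.18764251e-04, -8.91704357e-04]), 'ft_force': array([0.38922723, 0.00909362, 0.16199079]), 'moment': array([ 0.00835585,  0.00558659, -0.00896341]), 'grip_force': 0.0, 'grip_width': 0.08707272906959687}
```

View pics/scene0.png

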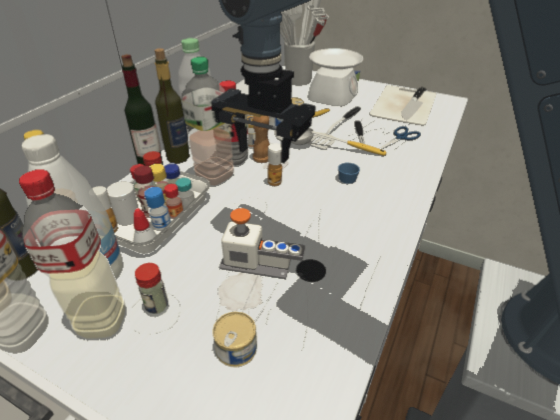

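View pics/side0.png

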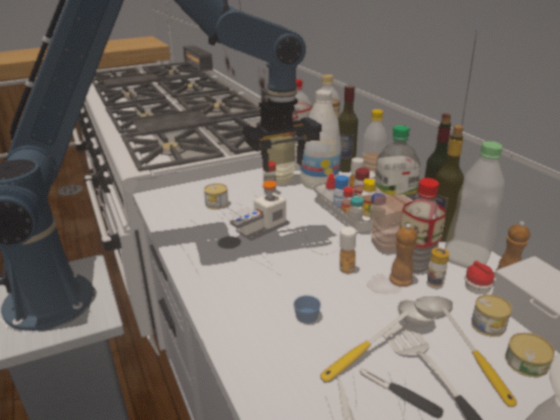

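The scene view shows the dish at (348,172), the mark at (311,270), the plunger at (240,215) and the tablets near (281,247). The side view shows the dish at (307,308) and the mark at (230,241).

```bash
python3 - <<'E'
from h import *
for n,boxes in {"scene":dict(dish=(330,155,366,190),mark=(290,255,332,287),orange=(225,203,256,225),tabs=(258,238,304,256)),"side":dict(dish=(290,292,326,325),mark=(214,232,244,250),orange=(258,178,280,195),tabs=(228,206,266,232))}.items():
    D=np.load(f"/tmp/{n}0.npz");p=D["p"];W=D["W"];hsv=cv2.cvtColor(p,cv2.COLOR_BGR2HSV)
    H,S,V=[hsv[...,i].astype(int) for i in range(3)]
    for k,(a,b,c,d) in boxes.items():
        m=np.zeros(H.shape,bool);m[b:d,a:c]=True
        blue=(H>95)&(H<130)&(S>90)
        m&={"dish":blue&(W[...,2]>.005),"mark":(V<60)&(abs(W[...,2])<.006),"orange":(H<18)&(S>150)&(W[...,2]>.12),"tabs":(H>95)&(H<130)&(S>150)&(W[...,2]>.045)}[k]
        q=W[m];q=q[~np.isnan(q).any(1)]
        if len(q)<5: print(n,k,len(q));continue
        lo,hi=np.percentile(q,[2,98],0)
        print(n,k,len(q),"mid",((lo+hi)/2).round(4),"size",(hi-lo).round(4),"med",np.median(q,0).round(4))
        if k=="dish":
            r=q[q[:,2]>np.percentile(q[:,2],98)-.006];A=np.c_[2*r[:,:2],np.ones(len(r))];s=np.linalg.lstsq(A,(r[:,:2]**2).sum(1),rcond=None)[0]
            print("  rim fit",s[:2],np.sqrt(s[2]+s[:2]@s[:2]),len(r))
        if k=="tabs":
            l,lab,st,ce=cv2.connectedComponentsWithStats(m.astype(np.uint8))
            for i in range(1,l):
                if st[i,4]>5: print("  tab",st[i,4],np.nanmean(W[lab==i],0).round(4))
E
```

```text
scene dish 242 mid [ 0.5298 -0.3111  0.0212] size [0.0501 0.0584 0.0295] med [ 0.5282 -0.3236  0.0219]
  rim fit [ 0.52999662 -0.31011881] 0.028173747963100862 44
scene mark 507 mid [0.4822 0.0569 0.0006] size [0.0569 0.0566 0.0046] med [0.4815 0.0572 0.0007]
scene orange 232 mid [0.6265 0.0988 0.1303] size [0.0355 0.0371 0.0091] med [0.6252 0.1017 0.1331]
scene tabs 66 mid [0.5443 0.0742 0.0596] size [0.0641 0.0261 0.004 ] med [0.5446 0.0733 0.0598]
  tab 21 [0.5714 0.0821 0.0599]
  tab 24 [0.5445 0.0735 0.0598]
  tab 21 [0.5173 0.0659 0.0595]
side dish 0
side mark 0
side orange 81 mid [0.6265 0.093  0.1328] size [0.0343 0.0379 0.0084] med [0.6241 0.0909 0.1344]
side tabs 0
```

>>> send_rows --moves '[1,-9.5,-20,0,0,0,-0.62,1,-9.5,-20,0,0,0,-0.62,1,-9.5,-20,0,0,0,-0.62,1,-9.5,-20,0,0,0,-0.62,1,-9.5,-20,0,0,0,-0.62]' --grip_force 10

```text
time: 0.57
position: [0.5344, -0.1893, 0.2363]
tool_rot: [0.89, 0.455, -0.0, -0.0]
ft_force: [1.3, -0.3, 0.3]
grip_width: 0.0871
grip_force: 0.0
```

>>> send_rows --moves '[1,0,-11.1,-8,0,0,-0.62,1,0,-11.1,-8,0,0,-0.62,1,0,-11.1,-8,0,0,-0.62,1,0,-11.1,-8,0,0,-0.62,1,0,-11.1,-8,0,0,-0.62]'

```text
time: 0.98
position: [0.534, -0.302, 0.1533]
tool_rot: [0.987, 0.16, -0.002, -0.001]
ft_force: [-0.8, 0.1, -0.1]
grip_width: 0.0872
grip_force: 0.0
```

>>> send_rows --moves '[1,0,0,0,0,0,-0.04,1,0,0,0,0,0,-0.04,1,0,0,0,0,0,-0.04]'

```text
time: 1.23
position: [0.5354, -0.2991, 0.1562]
tool_rot: [0.989, 0.145, -0.0, -0.0]
ft_force: [0.5, 0.0, 0.1]
grip_width: 0.0871
grip_force: 0.0
```

```bash
python3 - <<'E'
from h import *
o=monitor.get_obs();print(o["time"],o["position"],o["q"],R.from_quat(o["tool_rot"]).as_matrix().round(3))
p,W=shot("wrist");cv2.imwrite("pics/wrist1.png",p)
hsv=cv2.cvtColor(p,cv2.COLOR_BGR2HSV);H,S,V=[hsv[...,i].astype(int) for i in range(3)]
m=(H>95)&(H<130)&(S>90)&(W[...,2]>.003)&(W[...,2]<.05)
q=W[m];lo,hi=np.percentile(q,[1,99],0);print(len(q),(lo+hi)/2,hi-lo)
r=q[q[:,2]>hi[2]-.005];A=np.c_[2*r[:,:2],np.ones(len(r))];s=np.linalg.lstsq(A,(r[:,:2]**2).sum(1),rcond=None)[0];print("rim",s[:2],np.sqrt(s[2]+s[:2]@s[:2]))
E
```

```text
1.2333 [ 0.53537695 -0.29909315  0.15620866] [-6.91481338e-01  6.09440615e-01  1.53597661e+00  2.65129025e-05
  9.96951000e-01  5.87331944e-01] [[ 0.958  0.288 -0.001]
 [ 0.288 -0.958  0.001]
 [-0.    -0.001 -1.   ]]
3385 [ 0.52875883 -0.31298605  0.01966809] [0.0573344  0.05663024 0.03327445]
rim [ 0.52899409 -0.31268048] 0.028599823062599897
```

View pics/wrist1.png

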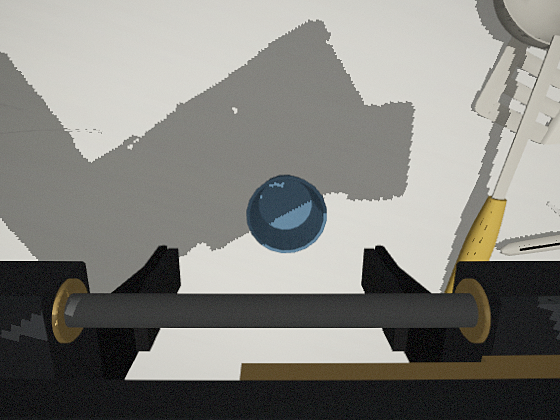

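The wrist view shows the dish clear between the fingers, centred at (287,213), with the yellow handle well to the right.

>>> send_rows --moves '[1,-0.6,-1.4,-8,0,0,0,1,-0.6,-1.4,-8,0,0,0,1,-0.6,-1.4,-8,0,0,0,1,-0.6,-1.4,-8,0,0,0]'

```text
time: 1.62
position: [0.528, -0.3116, 0.0745]
tool_rot: [0.989, 0.145, -0.002, -0.003]
ft_force: [-0.9, -0.4, 0.5]
grip_width: 0.0872
grip_force: 0.0
```

>>> send_rows --moves '[1,0,0,0,0,0,0]'

```text
time: 1.7
position: [0.5305, -0.3133, 0.078]
tool_rot: [0.989, 0.145, 0.001, 0.001]
ft_force: [0.3, -1.0, 0.9]
grip_width: 0.0868
grip_force: 0.0
```

>>> send_rows --moves '[1,-0.1,0,-3,0,0,0,1,-0.1,0,-5.5,0,0,0,1,-0.1,0,-5.5,0,0,0,1,-0.1,0,-5.5,0,0,0]'

```text
time: 2.03
position: [0.5295, -0.3132, 0.0235]
tool_rot: [0.989, 0.145, 0.001, 0.001]
ft_force: [1.0, -0.4, -0.2]
grip_width: 0.0872
grip_force: 0.0
```

>>> send_rows --moves '[0.5,0,0,0,0,0,0,0.5,0,0,0,0,0,0,0.5,0,0,0,0,0,0,0.5,0,0,0,0,0,0,0.5,0,0,0,0,0,0]'

```text
time: 2.45
position: [0.529, -0.3134, 0.0225]
tool_rot: [0.989, 0.145, 0.001, 0.001]
ft_force: [0.6, -0.3, -0.4]
grip_width: 0.0614
grip_force: 0.1
```

>>> send_rows --moves '[0.5,0,0,0,0,0,0,0.5,0,0,0,0,0,0,0.5,0,0,0,0,0,0]'

```text
time: 2.7
position: [0.5289, -0.3134, 0.0224]
tool_rot: [0.989, 0.145, 0.0, 0.0]
ft_force: [-0.7, 0.5, 6.1]
grip_width: 0.0602
grip_force: 9.5
```

>>> send_rows --moves '[0.4,0,0,1,0,0,0,0.4,0,0,3,0,0,0,0.4,0,0,5,0,0,0,0.4,0,0,5,0,0,0]' --grip_force 12

```text
time: 3.03
position: [0.5305, -0.3147, 0.0751]
tool_rot: [0.989, 0.145, 0.002, 0.003]
ft_force: [0.6, -0.7, -1.3]
grip_width: 0.0602
grip_force: 12.0
```

>>> send_rows --moves '[0.4,-2,3,0,0,0,0,0.4,-4,6.5,0,0,0,0,0.4,-6,10,0,0,0,0,0.4,-8,13.5,0,0,0,0,0.4,-9.5,17,0,0,0,0]'

```text
time: 3.45
position: [0.431, -0.1412, 0.0712]
tool_rot: [0.99, 0.144, -0.001, -0.001]
ft_force: [0.2, 0.7, -0.9]
grip_width: 0.0599
grip_force: 12.0
```

>>> send_rows --moves '[0.4,-0.5,3.5,0,0,0,0,0.4,-1,7,0,0,0,0,0.4,-1.5,10.5,0,0,0,0,0.4,-1.8,14,0,0,0,0,0.4,-1.8,17,0,0,0,0]'

```text
time: 3.87
position: [0.4136, 0.0289, 0.0712]
tool_rot: [0.989, 0.145, -0.001, -0.001]
ft_force: [0.2, 0.1, -1.3]
grip_width: 0.0596
grip_force: 12.0
```

>>> send_rows --moves '[0.4,0,0,0,0,0,0,0.4,0,0,0,0,0,0,0.4,0,0,0,0,0,0]'

```text
time: 4.12
position: [0.416, 0.0267, 0.0714]
tool_rot: [0.989, 0.145, 0.0, 0.0]
ft_force: [-0.3, 0.1, -1.6]
grip_width: 0.0601
grip_force: 12.0
```

```bash
python3 - <<'E'
from h import *
o=monitor.get_obs();print(o["time"],o["position"],o["q"],o["grip_width"],o["grip_force"])
for n in("wrist","scene"):
    p,W=shot(n);cv2.imwrite(f"pics/{n}2.png",p);np.savez(f"/tmp/{n}2.npz",p=p,W=W)
E
```

```text
4.1167 [0.4160286  0.02665729 0.07138089] [-2.05428086e-01  5.87209523e-01  2.08385054e+00 -2.96198839e-04
  4.69892261e-01  1.07406513e+00] 0.060097378350017314 11.982008173089724
```

View pics/wrist2.png

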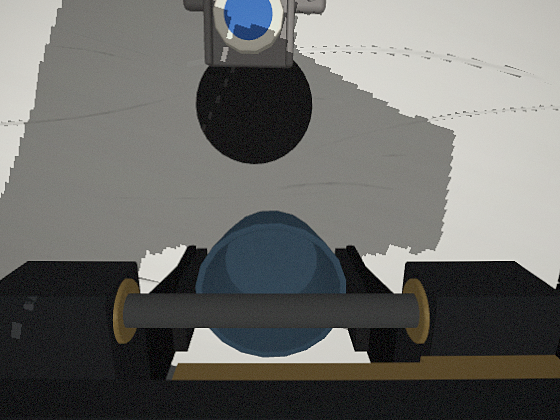

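The wrist view shows the dish held level between the fingers at (271,285), the mark at about (254,105), and the lip with tablet 1 at the top centre.

```bash
python3 - <<'E'
from h import *
D=np.load("/tmp/wrist2.npz");p=D["p"];W=D["W"];hsv=cv2.cvtColor(p,cv2.COLOR_BGR2HSV);H,S,V=[hsv[...,i].astype(int) for i in range(3)]
u,v=np.meshgrid(np.arange(560),np.arange(420))
m=((V<50)&(abs(W[...,2])<.008)&(v<180)&(u>180)&(u<325)).astype(np.uint8)
cs=max(cv2.findContours(m,cv2.RETR_EXTERNAL,cv2.CHAIN_APPROX_NONE)[0],key=len)[:,0]
cs=cs[cs[:,1]>72]; r=W[cs[:,1],cs[:,0]]
def fit(r):
    A=np.c_[2*r[:,:2],np.ones(len(r))];s=np.linalg.lstsq(A,(r[:,:2]**2).sum(1),rcond=None)[0];return s[:2],np.sqrt(s[2]+s[:2]@s[:2]),r[:,2].mean()
C=fit(r);print("mark",C,len(r))
b=(H>95)&(H<130)&(S>150)&(v<60)&(W[...,2]>.04);print("tab1",np.nanmean(W[b],0),b.sum())
g=(W[...,2]>.045)&(v<70)&(u>195)&(u<310)&~b
d=(H>95)&(H<130)&(S>60)&(v>200)&(W[...,2]>.02)&(W[...,2]<.12)
q=W[d];print("dish z",np.percentile(q[:,2],[1,50,99]),"mid",(np.percentile(q,1,0)+np.percentile(q,99,0))/2)
t=q[:,2]>np.percentile(q[:,2],99)-.006;print("rim",fit(q[t]),t.sum())
# lip edges
xh=np.array([.958,.287]);yh=np.array([-.287,.958])
k=W[(W[...,2]>.05)&(W[...,2]<.066)&(v<68)][:,:2]-C[0]
print("lip x min",np.percentile(k@xh,1),"y range",np.percentile(k@yh,[2,98]))
D=np.load("/tmp/scene2.npz");p=D["p"];W=D["W"]
E
```

```text
mark (array([0.48106128, 0.05652076]), np.float64(0.03234912724702468), np.float64(0.0005892398954345876)) 230
tab1 [0.5148686  0.0658633  0.05960225] 1585
dish z [0.05104922 0.06479046 0.1110661 ] mid [0.41632276 0.02829476 0.08105766]
rim (array([0.41484442, 0.02658026]), np.float64(0.034769366011129774), np.float64(0.11296387948705756)) 200
lip x min 0.0186468038229278 y range [-0.01819396  0.01691323]
```

>>> send_rows --moves '[0.4,0.3,1.25,-2,0,0,0,0.4,0.7,1.25,-4,0,0,0,0.4,0.7,1.25,-4.4,0,0,0,0.4,0.7,1.25,-4.4,0,0,0]'

```text
time: 4.55
position: [0.4222, 0.0384, 0.0265]
tool_rot: [0.99, 0.144, -0.001, -0.0]
ft_force: [0.3, -0.3, -2.0]
grip_width: 0.0595
grip_force: 12.0
```

>>> send_rows --moves '[0.4,0,0,0,0,0,0,0.4,0,0,0,0,0,0]'

```text
time: 4.72
position: [0.4227, 0.0387, 0.0281]
tool_rot: [0.99, 0.144, 0.0, 0.0]
ft_force: [-0.4, 0.1, -1.2]
grip_width: 0.06
grip_force: 12.0
```

```bash
python3 - <<'E'
from h import *
o=monitor.get_obs();print(o["position"],o["ft_force"])
p,W=shot("side");cv2.imwrite("pics/side3.png",cv2.resize(p[150:300,160:360],None,fx=4,fy=4))
E
```

```text
[0.42269958 0.03869525 0.02810065] [-0.4250455   0.06917464 -1.20289367]
```

View pics/side3.png

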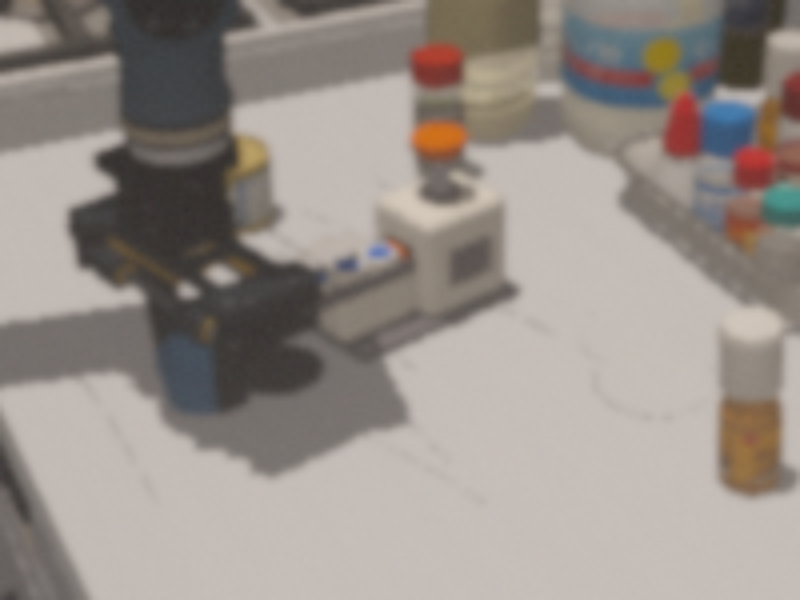

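The side crop shows the dish upright in the gripper, just above the worktop and aligned with the channel.

>>> send_rows --moves '[0.4,1.2,0.4,-0.2,0,0,0,0.4,2.6,0.8,-0.2,0,0,0,0.4,4,1.2,-0.2,0,0,0,0.4,5.2,1.6,-0.2,0,0,0,0.4,5.8,1.8,-0.2,0,0,0]'

```text
time: 5.18
position: [0.4831, 0.0573, 0.0266]
tool_rot: [0.989, 0.145, 0.002, 0.001]
ft_force: [0.0, 0.3, -1.8]
grip_width: 0.0599
grip_force: 12.0
```

>>> send_rows --moves '[0.4,0,0,0,0,0,0,0.4,0,0,0,0,0,0,0.4,0,0,0,0,0,0]'

```text
time: 5.43
position: [0.4791, 0.0573, 0.0257]
tool_rot: [0.989, 0.145, -0.001, -0.0]
ft_force: [-0.4, -0.9, -1.3]
grip_width: 0.0598
grip_force: 12.0
```

>>> send_rows --moves '[0.4,0.1,0,-0.15,0,0,0,0.4,0.1,0,-0.3,0,0,0,0.4,0.1,0,-0.3,0,0,0,0.4,0.1,0,-0.3,0,0,0]'

```text
time: 5.77
position: [0.481, 0.0572, 0.0225]
tool_rot: [0.989, 0.145, -0.001, -0.0]
ft_force: [0.2, -0.1, 1.0]
grip_width: 0.0599
grip_force: 11.9
```

>>> send_rows --moves '[0.8,0,0,0,0,0,0,1,0,0,0,0,0,0,1,0,0,0,0,0,0,1,0,0,0,0,0,0,1,0,0,0,0,0,0]'

```text
time: 6.18
position: [0.4817, 0.0574, 0.0225]
tool_rot: [0.989, 0.145, 0.0, 0.0]
ft_force: [0.0, -0.0, -1.2]
grip_width: 0.0835
grip_force: 0.0
```

>>> send_rows --moves '[1,-1.5,-0.5,0,0,0,0,1,-3,-0.9,0,0,0,0,1,-5,-1.5,0,0,0,0,1,-6.5,-1.9,0,0,0,0,1,-6.5,-1.9,0,0,0,0]'

```text
time: 6.6
position: [0.412, 0.0386, 0.0225]
tool_rot: [0.99, 0.144, -0.003, -0.001]
ft_force: [-1.0, -0.6, 0.5]
grip_width: 0.087
grip_force: 0.0
```

>>> send_rows --moves '[1,0,0,4,0,0,0,1,0,0,8,0,0,0,1,0,0,12,0,0,0,1,0,0,14,0,0,0,1,0,0,14,0,0,0]'

```text
time: 7.02
position: [0.4209, 0.038, 0.1668]
tool_rot: [0.989, 0.145, 0.006, 0.002]
ft_force: [0.1, -0.6, -0.3]
grip_width: 0.0873
grip_force: 0.0
```

```bash
python3 - <<'E'
from h import *
o=monitor.get_obs();print(o["time"],o["position"],o["ft_force"])
p,W=shot("wrist");cv2.imwrite("pics/wrist4.png",p)
hsv=cv2.cvtColor(p,cv2.COLOR_BGR2HSV);H,S,V=[hsv[...,i].astype(int) for i in range(3)]
d=(H>95)&(H<130)&(S>90)&(W[...,2]>.003)&(W[...,2]<.043)
q=W[d];lo,hi=np.percentile(q,[1,99],0);print("dish",len(q),(lo+hi)/2,hi-lo)
g=(H<18)&(S>150)&(W[...,2]>.12)&(W[...,2]<.15);q=W[g]
if len(q): lo,hi=np.percentile(q,[1,99],0);print("plunger",len(q),(lo+hi)/2,hi-lo)
E
```

```text
7.0167 [0.42091097 0.03803278 0.16684017] [ 0.143747   -0.64675142 -0.33586298]
dish 3436 [0.4777251  0.1455629  0.01967604] [0.0513974  0.23330786 0.0332779 ]
```

View pics/wrist4.png

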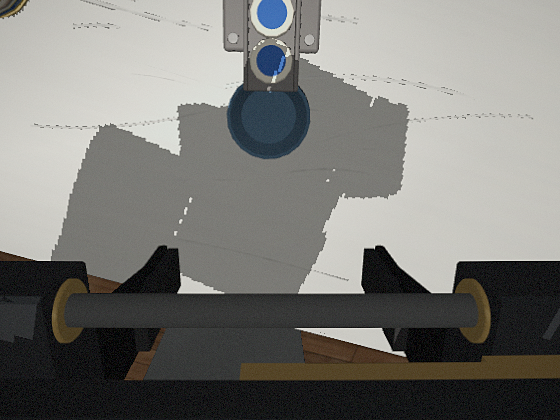

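The wrist view shows the dish standing at (268,117), centred under the lip, with the tablets still in the channel. Next I'll check clearance around the plunger.

```bash
python3 - <<'E'
from h import *
for n in("scene","side"):
    p,W=shot(n);q=W.reshape(-1,3);q=q[~np.isnan(q).any(1)]
    e=q[:,:2]-[.626,.0993]
    m=(q[:,2]>.14)&(np.linalg.norm(e,axis=1)<.2)&(q[:,0]>.53)
    print(n,m.sum(),[(np.round(x,2)) for x in q[m][::max(1,m.sum()//12)]])
    hsv=cv2.cvtColor(p,cv2.COLOR_BGR2HSV)
    d=(hsv[...,0]>95)&(hsv[...,0]<130)&(hsv[...,1]>90)&(np.linalg.norm(W[...,:2]-[.481,.0565],axis=-1)<.05)&(W[...,2]<.042)&(W[...,2]>.004)
    z=W[d]
    if len(z)>20: print("dish",len(z),(np.percentile(z,2,0)+np.percentile(z,98,0))/2,np.ptp(z,axis=0))
E
```

```text
scene 0 []
dish 378 [0.48017382 0.05923216 0.02015307] [0.05405897 0.06011782 0.03421663]
side 0 []
```

>>> send_rows --moves '[0,0,0,4,0,0,0,0,4,1.2,4.5,0,0,0,0,8,2.4,4.5,0,0,0,0,10,3,4.5,0,0,0,0,10,3,4.5,0,0,0]' --grip_force 20

```text
time: 7.58
position: [0.5219, 0.0691, 0.2065]
tool_rot: [0.989, 0.145, 0.002, 0.0]
ft_force: [0.2, 0.2, -0.2]
grip_width: 0.062
grip_force: 0.0
```

Nothing tall stands near the plunger, and the dish is within a few mm of the mark.

>>> send_rows --moves '[0,3.5,1,0,0,0,0,0,7,2,0,0,0,0,0,10.4,3,0,0,0,0,0,10.4,3,0,0,0,0,0,10.4,3,0,0,0,0]'

```text
time: 8.0
position: [0.6203, 0.0985, 0.2046]
tool_rot: [0.989, 0.145, -0.002, -0.0]
ft_force: [-0.6, 0.6, -0.6]
grip_width: 0.0287
grip_force: 0.0
```

>>> send_rows --moves '[0,0,0,-2,0,0,0,0,0,0,-4,0,0,0,0,0,0,-4.5,0,0,0,0,0,0,-4.5,0,0,0,0,0,0,-4.5,0,0,0]'

```text
time: 8.42
position: [0.6194, 0.0981, 0.1621]
tool_rot: [0.989, 0.145, -0.001, -0.0]
ft_force: [0.9, -0.8, 0.4]
grip_width: 0.0018
grip_force: 0.0
```

>>> send_rows --moves '[0,0,0,0,0,0,0,0,0,0,0,0,0,0]'

```text
time: 8.58
position: [0.6211, 0.0982, 0.1638]
tool_rot: [0.989, 0.145, 0.001, 0.0]
ft_force: [0.3, -0.2, -0.3]
grip_width: 0.0006
grip_force: 0.0
```

>>> send_rows --moves '[0,0.5,0.1,-0.5,0,0,0,0,0.5,0.1,-1,0,0,0,0,0.5,0.1,-1.2,0,0,0,0,0.5,0.1,-1.4,0,0,0,0,0.5,0.1,-1.4,0,0,0]'

```text
time: 9.0
position: [0.6254, 0.0994, 0.1481]
tool_rot: [0.989, 0.145, -0.0, -0.0]
ft_force: [-0.1, -0.3, 1.4]
grip_width: 0.0004
grip_force: 0.7
```

>>> send_rows --moves '[0,0,0,-0.2,0,0,0,0,0,0,-0.4,0,0,0,0,0,0,-0.6,0,0,0,0,0,0,-0.6,0,0,0,0,0,0,-0.6,0,0,0]'

```text
time: 9.42
position: [0.6255, 0.0994, 0.1425]
tool_rot: [0.989, 0.145, -0.0, -0.0]
ft_force: [-1.3, -0.6, 2.4]
grip_width: 0.0009
grip_force: 1.2
```

>>> send_rows --moves '[0,0,0,-0.2,0,0,0,0,0,0,-0.4,0,0,0,0,0,0,-0.5,0,0,0,0,0,0,-0.5,0,0,0,0,0,0,-0.5,0,0,0]'

```text
time: 9.83
position: [0.6256, 0.0994, 0.1375]
tool_rot: [0.989, 0.145, -0.0, -0.0]
ft_force: [-2.0, 1.0, 3.8]
grip_width: 0.0005
grip_force: 1.7
```

>>> send_rows --moves '[0,0,0,-0.1,0,0,0,0,0,0,-0.15,0,0,0,0,0,0,-0.15,0,0,0]'

```text
time: 10.08
position: [0.6256, 0.0994, 0.136]
tool_rot: [0.989, 0.145, -0.0, -0.0]
ft_force: [-1.6, 0.2, 3.8]
grip_width: 0.0004
grip_force: 1.8
```

>>> send_rows --moves '[0,0,0,-0.05,0,0,0,0,0,0,-0.1,0,0,0,0,0,0,-0.1,0,0,0]'

```text
time: 10.33
position: [0.6256, 0.0994, 0.135]
tool_rot: [0.989, 0.145, -0.0, -0.0]
ft_force: [-1.4, -1.0, 3.3]
grip_width: 0.0004
grip_force: 1.9
```

>>> send_rows --moves '[0,0,0,-0.05,0,0,0,0,0,0,-0.1,0,0,0,0,0,0,-0.1,0,0,0]'

```text
time: 10.58
position: [0.6255, 0.0994, 0.134]
tool_rot: [0.989, 0.145, -0.0, -0.0]
ft_force: [-1.3, 0.1, 3.4]
grip_width: 0.0007
grip_force: 2.0
```

>>> send_rows --moves '[0,0,0,-0.05,0,0,0,0,0,0,-0.1,0,0,0,0,0,0,-0.1,0,0,0]'

```text
time: 10.83
position: [0.6256, 0.0994, 0.133]
tool_rot: [0.989, 0.145, 0.0, -0.0]
ft_force: [-1.2, 1.3, 4.2]
grip_width: 0.0003
grip_force: 2.1
```

>>> send_rows --moves '[0,0,0,-0.05,0,0,0,0,0,0,-0.1,0,0,0,0,0,0,-0.1,0,0,0]'

```text
time: 11.08
position: [0.6256, 0.0994, 0.132]
tool_rot: [0.989, 0.145, -0.0, -0.0]
ft_force: [-2.2, -0.1, 5.3]
grip_width: 0.0003
grip_force: 2.2
```

>>> send_rows --moves '[0,0,0,-0.05,0,0,0,0,0,0,-0.1,0,0,0,0,0,0,-0.1,0,0,0]'

```text
time: 11.33
position: [0.6256, 0.0994, 0.131]
tool_rot: [0.989, 0.145, 0.0, -0.0]
ft_force: [-1.3, 0.4, 4.5]
grip_width: 0.0004
grip_force: 2.3
```

>>> send_rows --moves '[0,0,0,-0.05,0,0,0,0,0,0,-0.1,0,0,0,0,0,0,-0.1,0,0,0]'

```text
time: 11.58
position: [0.6256, 0.0994, 0.13]
tool_rot: [0.989, 0.145, -0.0, -0.0]
ft_force: [-2.1, 1.2, 4.4]
grip_width: 0.0005
grip_force: 2.4
```

>>> send_rows --moves '[0,0,0,-0.05,0,0,0,0,0,0,-0.1,0,0,0,0,0,0,-0.1,0,0,0]'

```text
time: 11.83
position: [0.6256, 0.0994, 0.129]
tool_rot: [0.989, 0.145, -0.0, -0.0]
ft_force: [-1.7, 1.0, 4.3]
grip_width: 0.0004
grip_force: 2.4
```

>>> send_rows --moves '[0,0,0,-0.05,0,0,0,0,0,0,-0.1,0,0,0,0,0,0,-0.1,0,0,0]'

```text
time: 12.08
position: [0.6256, 0.0994, 0.128]
tool_rot: [0.989, 0.145, -0.0, -0.0]
ft_force: [-2.4, -0.3, 4.8]
grip_width: 0.0003
grip_force: 2.5
```

>>> send_rows --moves '[0,0,0,-0.05,0,0,0,0,0,0,-0.1,0,0,0,0,0,0,-0.1,0,0,0]'

```text
time: 12.33
position: [0.6256, 0.0994, 0.1271]
tool_rot: [0.989, 0.145, -0.0, -0.0]
ft_force: [-1.8, 1.0, 4.9]
grip_width: 0.0001
grip_force: 2.6
```

>>> send_rows --moves '[0,0,0,-0.05,0,0,0,0,0,0,-0.1,0,0,0,0,0,0,-0.1,0,0,0]'

```text
time: 12.58
position: [0.6256, 0.0994, 0.1261]
tool_rot: [0.989, 0.145, 0.0, -0.0]
ft_force: [-1.9, 1.1, 5.1]
grip_width: 0.0007
grip_force: 2.7
```

>>> send_rows --moves '[0,0,0,-0.05,0,0,0,0,0,0,-0.1,0,0,0,0,0,0,-0.1,0,0,0]'

```text
time: 12.83
position: [0.6256, 0.0994, 0.1252]
tool_rot: [0.989, 0.145, 0.0, -0.0]
ft_force: [-1.3, 0.2, 5.4]
grip_width: 0.0005
grip_force: 2.8
```

>>> send_rows --moves '[0,0,0,-0.05,0,0,0,0,0,0,-0.1,0,0,0,0,0,0,-0.1,0,0,0]'

```text
time: 13.08
position: [0.6256, 0.0994, 0.1243]
tool_rot: [0.989, 0.145, 0.0, -0.0]
ft_force: [-0.7, 1.1, 5.7]
grip_width: 0.0007
grip_force: 2.9
```

>>> send_rows --moves '[0,0,0,-0.05,0,0,0,0,0,0,-0.08,0,0,0,0,0,0,-0.08,0,0,0]'

```text
time: 13.33
position: [0.6256, 0.0994, 0.1239]
tool_rot: [0.989, 0.145, 0.0, 0.0]
ft_force: [-2.2, 1.2, 8.0]
grip_width: 0.0005
grip_force: 3.9
```

>>> send_rows --moves '[0,0,0,-0.05,0,0,0,0,0,0,-0.05,0,0,0]'

```text
time: 13.5
position: [0.6256, 0.0994, 0.1238]
tool_rot: [0.989, 0.145, 0.0, 0.0]
ft_force: [-3.5, 0.8, 10.6]
grip_width: 0.0006
grip_force: 5.0
```

>>> send_rows --moves '[0,0,0,-0.05,0,0,0,0,0,0,-0.1,0,0,0]'

```text
time: 13.67
position: [0.6256, 0.0994, 0.1235]
tool_rot: [0.989, 0.145, 0.0, 0.0]
ft_force: [-4.9, 0.7, 16.6]
grip_width: 0.0002
grip_force: 8.2
```

>>> send_rows --moves '[0,0,0,0,0,0,0,0,0,0,0,0,0,0,0,0,0,0,0,0,0,0,0,0,0,0,0,0,0,0,0,0,0,0,0]'

```text
time: 14.08
position: [0.6256, 0.0994, 0.1236]
tool_rot: [0.989, 0.145, 0.0, 0.0]
ft_force: [-4.8, 0.1, 13.3]
grip_width: 0.0005
grip_force: 6.9
```

>>> send_rows --moves '[0,0,0,0,0,0,0,0,0,0,0,0,0,0,0,0,0,0,0,0,0,0,0,0,0,0,0,0]'

```text
time: 14.42
position: [0.6256, 0.0994, 0.1236]
tool_rot: [0.989, 0.145, 0.0, 0.0]
ft_force: [-4.7, 0.4, 13.3]
grip_width: 0.0005
grip_force: 6.9
```

```bash
python3 - <<'E'
from h import *
o=monitor.get_obs();print(o["time"],o["position"],o["ft_force"])
p,W=shot("side");cv2.imwrite("pics/side5.png",cv2.resize(p[170:270,190:310],None,fx=6,fy=6))
E
```

```text
14.4167 [0.62561215 0.09940492 0.12360764] [-4.66334955  0.36617384 13.31228611]
```

View pics/side5.png

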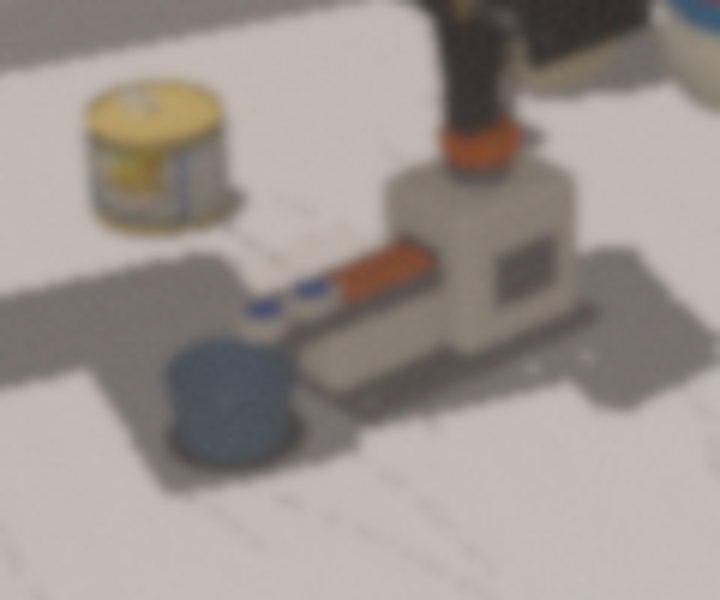

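The side crop shows the plunger down, two tablets in the channel with the front one overhanging, and no tablet outside the dish. I'll firm the hold slightly, then release slowly.

>>> send_rows --moves '[0,0,0,-0.03,0,0,0,0,0,0,-0.03,0,0,0,0,0,0,-0.03,0,0,0,0,0,0,-0.03,0,0,0,0,0,0,-0.03,0,0,0]'

```text
time: 14.88
position: [0.6256, 0.0994, 0.1235]
tool_rot: [0.989, 0.145, 0.0, 0.0]
ft_force: [-5.9, -0.0, 16.0]
grip_width: 0.0004
grip_force: 7.5
```

>>> send_rows --moves '[0,0,0,0.3,0,0,0,0,0,0,0.6,0,0,0,0,0,0,0.9,0,0,0,0,0,0,1.2,0,0,0,0,0,0,1.5,0,0,0]'

```text
time: 15.3
position: [0.6256, 0.0994, 0.1364]
tool_rot: [0.989, 0.145, -0.0, -0.0]
ft_force: [-0.7, 0.9, 3.2]
grip_width: 0.0009
grip_force: 1.6
```

>>> send_rows --moves '[0,0,0,0.4,0,0,0,0,0,0,0.8,0,0,0,0,0,0,1.5,0,0,0,0,0,0,4,0,0,0,0,0,0,8,0,0,0]'

```text
time: 15.72
position: [0.6228, 0.099, 0.2129]
tool_rot: [0.989, 0.145, -0.005, -0.001]
ft_force: [1.3, -0.1, 0.1]
grip_width: 0.0003
grip_force: 0.0
```

>>> send_rows --moves '[0,-3.5,-3,1,0,0,0,0,-7,-6,1,0,0,0,0,-9,-8,1,0,0,0,0,-9,-8,1,0,0,0,0,-9,-8,1,0,0,0]'

```text
time: 16.13
position: [0.5346, 0.0181, 0.2268]
tool_rot: [0.99, 0.143, 0.0, 0.0]
ft_force: [0.6, 0.4, -0.5]
grip_width: 0.0003
grip_force: 0.0
```

```bash
python3 - <<'E'
from h import *
o=monitor.get_obs();print(o["time"],o["position"],o["ft_force"])
p,W=shot("scene");a=cv2.resize(p[195:295,215:340],None,fx=6,fy=6)
hsv=cv2.cvtColor(p,cv2.COLOR_BGR2HSV)
d=(hsv[...,0]>95)&(hsv[...,0]<130)&(hsv[...,1]>90)&(np.linalg.norm(W[...,:2]-[.481,.0565],axis=-1)<.045)&(W[...,2]<.042)&(W[...,2]>.004)
z=W[d];print((np.percentile(z,2,0)+np.percentile(z,98,0))/2,np.ptp(z,axis=0))
g=(hsv[...,0]<18)&(hsv[...,1]>150)&(W[...,2]>.1)&(np.linalg.norm(W[...,:2]-[.626,.099],axis=-1)<.04);print("plunger z",np.percentile(W[g][:,2],90))
cv2.imwrite("pics/scene6.png",a)
E
```

```text
16.1333 [0.5345846  0.01808449 0.22683161] [ 0.61805274  0.36608837 -0.52984741]
[0.48046366 0.0590845  0.02048106] [0.05404388 0.05856504 0.03249786]
plunger z 0.134499542159217
```

View pics/scene6.png

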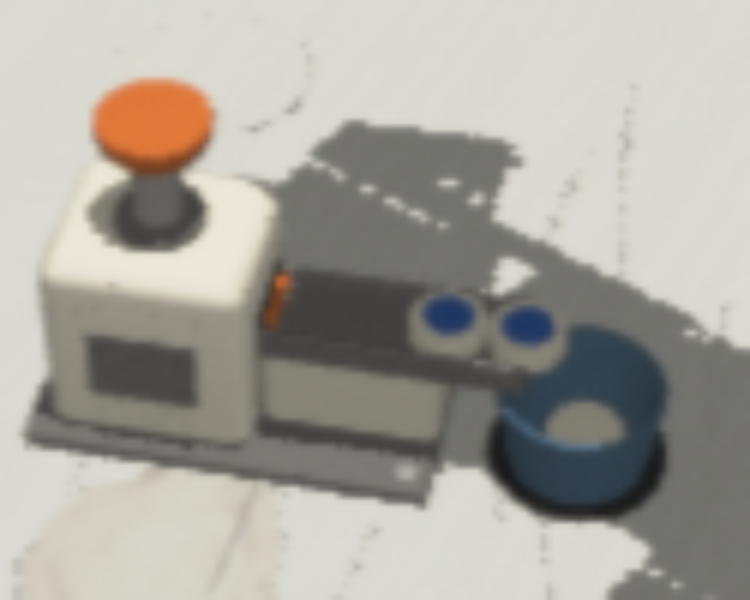

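The tablet lies flat in the dish at (585,425), two tablets remain in the channel, and the plunger is back up at 134 mm.

>>> send_rows --moves '[0,0,0,0,0,0,0,0,0,0,0,0,0,0,0,0,0,0,0,0,0]'

```text
time: 16.43
position: [0.5366, 0.0199, 0.2263]
tool_rot: [0.989, 0.145, 0.0, 0.0]
ft_force: [0.9, -0.4, 0.4]
grip_width: 0.0005
grip_force: 0.0
```

```bash
python3 -c "
from rig import workorder
print(workorder.hand_in())"
```

```text
the job is handed in; nothing more can be done
None
```

Job handed in at about 16 s, no verdict returned: the dish stands within about 3 mm of the mark's centre with one tablet in it, the other two are still in the channel, and the plunger, held at 13–16 N against its stop, is back up.

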